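# Load a test cassette under the reader's spring clip

## Task

Load the white test cassette into the reader: with one fingertip press the orange paddle down so that the spring clip lifts, and keep it down while the other fingertip pushes the cassette along its channel, beneath the clip, until it is fully home against the stop. Then let the paddle up so that the clip comes down on the cassette and holds it, and move clear. Only press and push: never lift the cassette, and leave everything else on the desk where it stands.

Things in the scene. Friction and masses are not known exactly. Their poses are not given: they have to be found in the camera images.
- reader: Grey cassette reader fixed to the desk; flat deck 40 mm above the desk, x -165 to +110, y -75 to +75 mm; white housing 28 mm higher from x = +25 mm on (screen 31 mm). Origin at desk level below the clip's jaw and hinge rod. +x: the way the cassette is pushed (away from the robot), +y left, z up. The clip's hinge rod, 8 mm thick, runs along x at y = 0, 60 mm above the desk, x -155 to +23 mm.
- home (a point): Fixed point of the reader (its axes) where the cassette's centre lies when fully home against the stop (housing front): x -15, y -34, z 46 mm in the reader's frame. The blue-floored channel runs along x through it. White rails 8 mm high, 40 mm apart inside, run from x = -35 mm to the stop, with a flared mouth from x = -61 mm.
- cassette_mid (a point): Centre (half-way up) of the white test cassette, a loose flat block 80 mm long (x axis, along the channel), 36 wide, 12 thick, about 30 g. It starts flat on the deck in the channel, front edge 14 to 44 mm short of the jaw's centre; push its rear (-x) edge. When home its rear edge is at x = -55 mm in the reader's frame, 20 mm outside the straight rails.
- clip (a joint): Angle (rad) of the rocker clip: 0 at rest, 0.36 at its stop with the orange paddle fully down. Pressing the paddle (left of the rod) lifts the steel jaw (right of it); a spring returns it: about 3 N at the paddle's middle to start, 6 N fully down. At rest the jaw is 6 mm above the deck and blocks the cassette; above 0.2 it clears it; at 0.36 it is 18 mm up. Resting on the cassette: about 0.18.
- paddle (a point): Middle of the orange paddle's upper face, moving with the clip. Paddle 120 mm long (reader x -155 to -35), 32 wide. At rest it slants, outer edge up, 64 mm above the desk; fully down it is level, y +19 to +51 mm, face 5 mm above the deck, so an equal fingertip over the channel meets the upper 7 mm of the cassette's rear edge. Press it anywhere along its length; a fingertip can slide along it.
- jaw (a point): Underside of the steel jaw (14 mm long along x, at the reader's x = 0), over the middle of the channel, moving with the clip.
- spare_mid (a point): Centre of a blue spare cassette, 80 x 36 x 12 mm, lying on the desk right of the reader. Not to be used or moved.
- dropper: White dropper bottle, 26 mm across, 62 mm high, standing right of the reader; origin under its centre. Leave alone.
- swabjar: Glass jar with blue lid, 56 mm across, 70 mm high, left of the reader; origin under its centre. Leave alone.
- wipes: Green box of wipes, 75 x 50 x 35 mm, left of the reader; origin under its centre. Leave alone.
- tray: Clear open tray, 160 x 110 x 45 mm, far left; origin under its centre. Leave alone.
- sanitiser: Blue bottle of hand sanitiser, 64 mm across, 160 mm high, far right; origin under its centre. Leave alone.
- marker: Black marker pen, 120 mm long, 16 mm thick, lying at the right; origin under its centre. Leave alone.
There are look-alikes about, which are no part of the job. What is shaped like the part that bears cassette_mid but green or red is not meant.

How it is judged (in metres and radians):
On the way, in this order (a step that is already met when the one before it is completed fails the run):
1. the paddle is held down and the clip lifted clear while the cassette is still short of the jaw (value of joint clip above 0.23 rad and x of cassette_mid in the frame of reader below -0.046 m), for 0.1 s.
2. the cassette is pushed home against the stop while the clip is still held up off it (value of joint clip above 0.205 rad and x of cassette_mid in the frame of reader above -0.018 m and y of cassette_mid in the frame of reader between -0.04 and -0.028 m and angle between the x axis of cassette_mid and the x axis of reader, either way round below 0.12 rad), for 0.1 s.
At the end, for the whole second after the job is handed in: The cassette lies flat in the channel within 3 mm of the stop, straight to within 0.12 rad and within 6 mm of the channel's centre line, at rest, with the released clip resting on it (clip angle 0.14 to 0.203 rad, pressing with over 1 N) (x of cassette_mid in the frame of reader above -0.018 m and y of cassette_mid in the frame of reader between -0.04 and -0.028 m and angle between the x axis of cassette_mid and the x axis of reader, either way round below 0.12 rad and value of joint clip between 0.14 and 0.203 rad and contact force between clip and cassette above 1 N and z of cassette_mid in the frame of reader between 0.043 and 0.049 m and linear speed of cassette below 0.01 m/s); the robot touches nothing.
It fails at once if the cassette is lifted or carried (more than 8 mm off the deck) (z of cassette_mid in the frame of reader above 0.054 m).
It fails at once if the cassette is tipped up more than 0.3 rad (angle between cassette_mid's own z axis and vertical above 0.3 rad).
It fails at once if the cassette falls off the deck (z of cassette_mid in the frame of reader below 0.036 m).
It fails at once if another thing on the desk is moved more than 20 mm (distance of any of spare_mid, dropper, swabjar, wipes, tray, sanitiser, marker from where it was at the start of the episode above 0.02 m).
It also fails if it takes over 48 s, if anything falls off the work surface, if the arm or the gripper's body presses on something with over 40 N, if the wrist force passes 120 N, or if a joint passes its speed limit or range.

## Robot

A 6-joint arm with a two-finger parallel gripper is mounted at the origin on the work surface. World frame = base frame: x ahead of the robot, y to its left, z up, the work surface at z = 0. Lengths are in m, angles in degrees, forces in N, time in s.
With the tool pointing down it reaches from about 0.25 to 0.725 m from the base axis. Payload 9.7 kg.
Tool frame: the origin (TCP) lies at the very end of the fingers, on their centre line; the grasp point (between the pads) lies 19 mm behind it (bot.pinch_z is the distance from the TCP to the grasp point, in m); x points along the fingers, z is the direction in which the jaws open and shut, and the axes are right-handed (so a half turn about x gives the same grasp; the last joint's range is limited). The gripper opens to 85 mm and grips with 20 to 120 N. Pads are 22 mm wide; open, the fingers measure 114 mm over their backs; the gripper's body (76 mm by 85 mm) begins 54 mm behind the grasp point. The pads swing forward as they close: fully open they stand 13 mm farther back than shut.
Start: joints at [-68.927, 4.979, 10.078, 95.1, 0, 90], TCP at [0.198, -0.513, 0.231] pointing down, gripper open.
Joint ranges: [-179.16, 179.16], [-48.56, 103.87], [-65.8, 70.77], [-126.05, 130.52], [-82.76, 87.17], [-180, 180]. Speed limits (degrees/s): [127.2, 127.2, 147.25, 180, 180, 180].

## Interface

Orientations are given as [roll, pitch, yaw] about the fixed x, y, z axes, in that order (R = Rz(yaw) Ry(pitch) Rx(roll)).
In Python, from workcell import bot gives the robot as it stands.
- The arm moves only by the tool play_rows, never from a script. Its argument "rows" is a list of rows, each a list of 3 entries, a list of its own where there are three numbers: the shift along the tool's x, y, z in cm, then the turn about the tool's x in degrees, then the finger opening in cm, from 0 to 8.54. A call has 1 to 12 rows; each row is the pose to reach, as a shift and turn from the pose commanded when the call began, along the tool's axes at that moment; what a row does not reach only later rows make up. A row lasts 1/12 s, in which the tool goes at most 41.7 mm and 7.16 degrees, less where a joint would pass 70% of its speed; a pose out of reach is approached as far as the arm can. A call with a gripper value outside its range is refused whole. The fingers move at their own pace and stop on an object; "squeeze" is the grip in N (left out, the last holds). Time passes only in rows, so rows that repeat a pose let the fingers close. It gives the time, the measured TCP pose, the force and the opening at its end, in the units of the state.
- bot.get_obs(): the state, without advancing time (a new reading comes with each control period).
- bot.camera(name): name is "scene" or "top" or "wrist"; returns (picture, depth): 480x640x3 uint8, blue, green, red; 480x640 float32, m along the optical axis (not along the pixel's ray), 0 where there is no reading.
- bot.camera_model(name): a dict with "fx", "fy", "cx", "cy" (pixels), "origin" and "attitude" of the camera in the world; the wrist camera has in their place "mount" (4x4, takes a point from camera to tool coordinates, whose origin is the TCP and whose axes are the tool frame's). Camera axes: x right, y down, z forward; pixel columns grow to the right and rows downward; lengths in m; the calibration is good to about 2 mm. A picture is of the moment at which its call begins: read the wrist's pose just before it. camera_model takes no time and is no camera call.
- bot.job_done(): hands the job in, once; it reports no verdict.
The state is a dict: "time": time; "q": joint angles; "qd": joint speeds; "joint_efforts": joint torques, N m; "ee_pos": TCP position; "tcp_rot": TCP orientation; "wrist_force": force on the tool from outside, world axes, zero at the start; "torque": the same for the moment, N m; "opening": finger opening in m.
Only numpy, scipy, OpenCV 4.12 (cv2) and the standard library are available. Lean on these libraries where they do the work, as an engineer would, in place of code of your own. Each camera call takes 0.05 s, during which the arm holds its last target.

## Working session

There is one attempt and no reset: what is moved stays moved. The work goes in short steps, Python scripts to look and compute and a tool call to move; the robot and the scene stay as the last step left them, time stands still between calls to the robot, and variables do not carry over. Pictures are saved under pics/ and viewed, and the job is handed in when it is done.

Besides the shell and the picture viewer there is one more tool, called as name(argument=value, ...) on one line, values as JSON. play_rows: Moves the arm, as the interface text tells. Its arguments: {"type":"object","properties":{"rows":{"type":"array"},"squeeze":{"type":"number"}},"required":["rows"]}

```bash
mkdir -p pics; ls; python3 - <<'E'
from workcell import bot
import cv2
print(bot.get_obs())
for n in("scene","top"):
    p,d=bot.camera(n); cv2.imwrite(f"pics/{n}0.png",p); import numpy as np; np.save(f"pics/{n}0.npy",d); print(n,bot.camera_model(n))
print(bot.camera_model("wrist"))
E
```

```text
pics
{'time': 0.0, 'q': array([-6.89264263e+01,  5.00884827e+00,  1.00339221e+01,  9.51019070e+01,
       -8.60611429e-04,  9.00004833e+01]), 'qd': array([ 0.03120341, -0.00260218,  0.05131234, -0.00349797,  0.0023325 ,
       -0.05440948]), 'joint_efforts': array([ 1.61519069e-04, -5.20383990e+01,  4.64807618e+01,  1.61581003e-02,
        6.52656195e-05,  4.57762170e-06]), 'ee_pos': array([ 0.19766659, -0.51298115,  0.23059994]), 'tcp_rot': array([-179.35777183,   89.92316198,  111.71531909]), 'wrist_force': array([ 0.55977681,  0.71774444, -0.39818864]), 'torque': array([0.02318972, 0.03476432, 0.01920521]), 'opening': 0.08536325957269582}
scene {'fx': 463.9688374186697, 'fy': 463.9688374186697, 'cx': 316.11182663872535, 'cy': 227.29827152767982, 'origin': array([1.21019936, 0.01847718, 0.78395034]), 'attitude': array([-136.44085656,   -0.98490293,   92.96846455])}
top {'fx': 578.1747644705769, 'fy': 578.1747644705769, 'cx': 325.6476765133735, 'cy': 234.60066857931355, 'origin': array([ 0.43631254, -0.01246953,  1.37309507]), 'attitude': array([-176.37579857,    0.94972035,  -89.17382999])}
{'fx': 366.84317946180136, 'fy': 366.84317946180136, 'cx': 322.38461519637684, 'cy': 246.76441848235032, 'mount': array([[-3.82030014e-05, -2.75223890e-01,  9.61380158e-01,
        -1.41218708e-01],
       [-2.21279348e-04, -9.61380133e-01, -2.75223892e-01,
         6.94109771e-02],
       [ 9.99999975e-01, -2.23247953e-04, -2.41737564e-05,
        -1.10515247e-03],
       [ 0.00000000e+00,  0.00000000e+00,  0.00000000e+00,
         1.00000000e+00]])}
```

View pics/scene0.png

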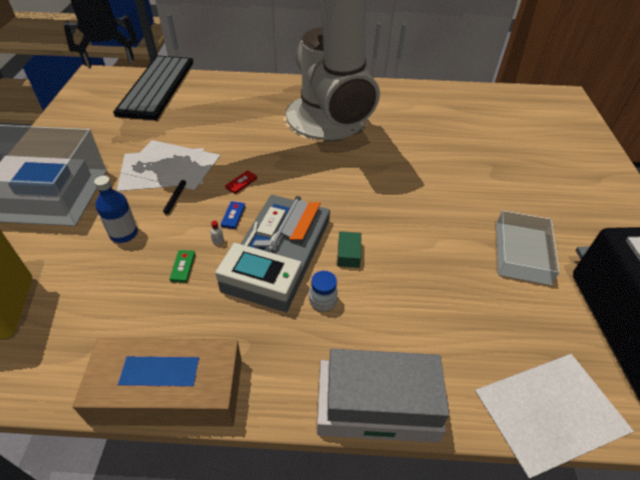

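View pics/top0.png

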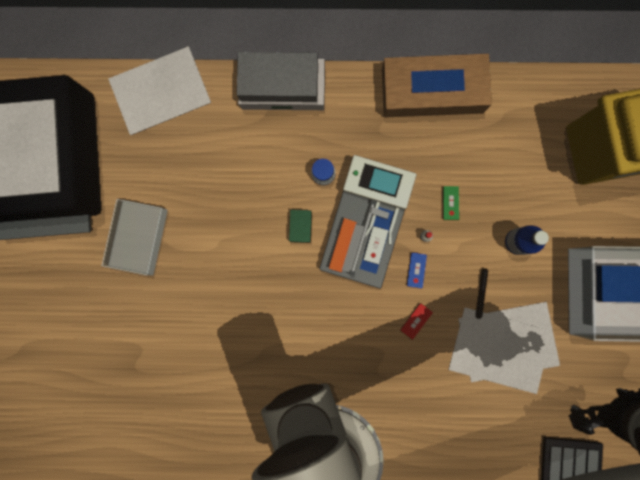

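```bash
python3 - <<'E'
import cv2
p=cv2.imread("pics/top0.png")[145:300,300:440]
cv2.imwrite("pics/topc.png",cv2.resize(p,None,fx=3.8,fy=3.8,interpolation=cv2.INTER_CUBIC))
p=cv2.imread("pics/scene0.png")[185:315,205:345]
cv2.imwrite("pics/scenec.png",cv2.resize(p,None,fx=4.5,fy=4.5,interpolation=cv2.INTER_CUBIC))
E
```

```text
(no output)
```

View pics/topc.png

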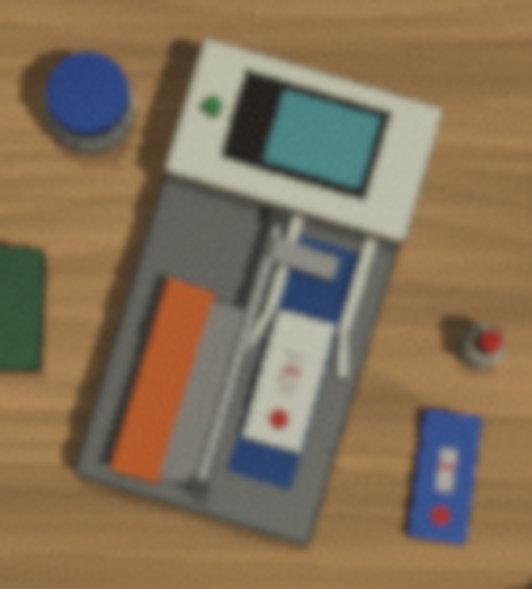

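View pics/scenec.png

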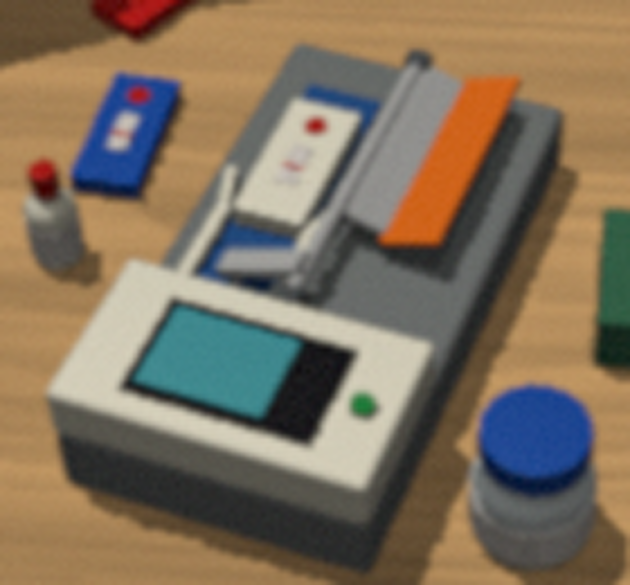

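```bash
cat > h.py <<'E'
import numpy as np, cv2
from scipy.spatial.transform import Rotation as R
from scipy.optimize import least_squares
from workcell import bot
def cam(n,obs=None):
    m=bot.camera_model(n)
    if n=="wrist":
        T=np.eye(4);T[:3,:3]=R.from_euler('xyz',obs['tcp_rot'],degrees=True).as_matrix();T[:3,3]=obs['ee_pos']
        T=T@m['mount'];return m,T[:3,:3],T[:3,3]
    return m,R.from_euler('xyz',m['attitude'],degrees=True).as_matrix(),np.array(m['origin'])
def proj(c,P):
    m,A,o=c;p=(np.atleast_2d(P)-o)@A
    return np.c_[m['fx']*p[:,0]/p[:,2]+m['cx'],m['fy']*p[:,1]/p[:,2]+m['cy']]
def atz(c,uv,z):
    m,A,o=c;d=A@np.array([(uv[0]-m['cx'])/m['fx'],(uv[1]-m['cy'])/m['fy'],1]);return o+d*(z-o[2])/d[2]
def r2w(s,P):
    x,y,a=s;P=np.atleast_2d(P);c,q=np.cos(a),np.sin(a)
    return np.c_[x+c*P[:,0]-q*P[:,1],y+q*P[:,0]+c*P[:,1],P[:,2]]
def w2r(s,P):
    x,y,a=s;d=np.asarray(P)-[x,y,0];c,q=np.cos(a),np.sin(a);return np.array([c*d[0]+q*d[1],-q*d[0]+c*d[1],d[2]])
COR=np.array([[-165,75,40],[-165,-75,40],[110,75,68],[110,-75,68],[25,-75,68],[25,75,68]])/1e3
def fit(obs,s0=(0.5,0,-0.3)):
    f=lambda s:np.concatenate([(proj(c,r2w(s,P))-uv).ravel() for c,P,uv in obs])
    r=least_squares(f,s0);return r.x,r.fun.reshape(-1,2)
E
python3 - <<'E'
from h import *
ct=cam("top");cs=cam("scene")
ut=np.array([[77,465],[305,543],[205,40],[440,107],[405,240],[165,172]])/3.8+[299.6,144.6]
us=np.array([[563,110],[302,45],[368,490],[50,392],[132,260],[433,345]])/4.5+[204.6,184.6]
for o in ([(ct,COR,ut)],[(cs,COR,us)],[(ct,COR,ut),(cs,COR,us)]):
    s,r=fit(o);print(s,np.degrees(s[2]));print(r.round(1).tolist())
print('cass top corners')
for u in [(283,310),(336,322),(244,440),(297,455)]:
    print(w2r(s,atz(ct,np.array(u)/3.8+[299.6,144.6],.052))*1e3)
for u in [(236,212),(305,230),(290,95),(360,113)]:
    print(w2r(s,atz(cs,np.array(u)/4.5+[204.6,184.6],.052))*1e3)
E
```

```text
[ 0.57833584 -0.09162084 -0.28344017] -16.239925708205956
[[-1.5, 2.0], [1.0, 0.7], [-0.1, -1.7], [1.3, -0.3], [-0.2, 0.3], [-0.4, -1.0]]
[ 0.57909139 -0.09250043 -0.28327682] -16.230566016110068
[[1.2, -0.3], [-0.9, -1.1], [-0.1, 0.7], [-1.4, 0.7], [-0.1, -0.6], [1.3, -0.2]]
[ 0.57867719 -0.09212068 -0.28351766] -16.244365601101546
[[-1.3, 1.9], [1.2, 0.6], [0.1, -1.8], [1.5, -0.5], [0.0, 0.1], [-0.2, -1.1], [1.4, -0.4], [-0.7, -1.2], [0.1, 0.5], [-1.1, 0.6], [0.1, -0.8], [1.5, -0.4]]
cass top corners
[-34.49806035 -18.18298709  52.        ]
[-32.12093767 -50.73960789  52.        ]
[-116.26447138  -18.40143429   52.        ]
[-115.5556934   -51.36376671   52.        ]
[-29.97461461 -49.3795045   52.        ]
[-30.53454373 -13.91159952  52.        ]
[-113.20044834  -57.07291587   52.        ]
[-113.32556403  -19.09642859   52.        ]
```

```bash
cat >> h.py <<'E'
S=(0.5787,-0.0921,np.radians(-16.24))
def rel(target,obs=None):
    o=obs or bot.get_obs();M=R.from_euler('xyz',o['tcp_rot'],degrees=True).as_matrix()
    print('tool axes',M.T.round(3).tolist());print('tool yaxis heading',np.degrees(np.arctan2(M[1,1],M[0,1])).round(2))
    print('reader pos mm',(w2r(S,o['ee_pos'])*1e3).round(1),'shift cm',(100*M.T@(r2w(S,target)[0]-o['ee_pos'])).round(2))
E
python3 - <<'E'
from h import *
print(r2w(S,[-.136,.003,.12]))
rel([-.136,.003,.14])
for n,o in [('spare',(417,270)),('jar',(322,170)),('drop',(427,237))]: print(n,w2r(S,atz(cam("top"),o,.03 if n!='spare' else .012)))
E
```

```text
[[ 0.44896556 -0.05118575  0.12      ]]
tool axes [[-0.0, 0.001, -1.0], [0.933, 0.36, 0.0], [0.36, -0.933, -0.001]]
tool yaxis heading 21.07
reader pos mm [-248.1 -510.7  230.6] shift cm [  9.11  40.05 -34.05]
spare [-0.10001716 -0.14568134  0.012     ]
jar [0.05841973 0.13561057 0.03      ]
drop [-0.02070957 -0.14369552  0.03      ]
```

play_rows(rows=[[[0,3.3,-2.8],3.2,6],[[0,6.7,-5.7],6.4,6],[[0,10,-8.5],9.6,6],[[0,13.3,-11.3],12.8,6],[[0,16.7,-14.2],16,6],[[0,20,-17],19.2,6],[[0,23.3,-19.8],22.4,6],[[0,26.7,-22.7],25.6,6],[[0,30,-25.5],28.8,6],[[0,33.3,-28.3],32,6],[[0,36.7,-31.2],35.2,6],[[0,39,-33.2],37.3,6]])

```text
time: 1.1
ee_pos: [0.4305, -0.0973, 0.2312]
tcp_rot: [-179.0, 88.7, 77.5]
wrist_force: [-0.4, -0.7, -0.9]
opening: 0.0601
```

```bash
python3 - <<'E'
from h import *
o=bot.get_obs();print(o['time'],o['q'].round(1),o['opening'],o['ee_pos']);rel([-.136,.003,.10])
p,d=bot.camera("wrist");cv2.imwrite("pics/w1.png",p);np.save("pics/w1.npy",d)
E
```

```text
1.1 [-13.6  -9.8  -4.2  95.6   1.3 179.8] 0.06005601894354687 [ 0.43051989 -0.09728642  0.23122256]
tool axes [[0.005, 0.022, -1.0], [0.973, -0.232, -0.0], [-0.232, -0.972, -0.023]]
tool yaxis heading -13.43
reader pos mm [-140.8  -46.4  231.2] shift cm [13.23  0.73 -4.61]
```

View pics/w1.png

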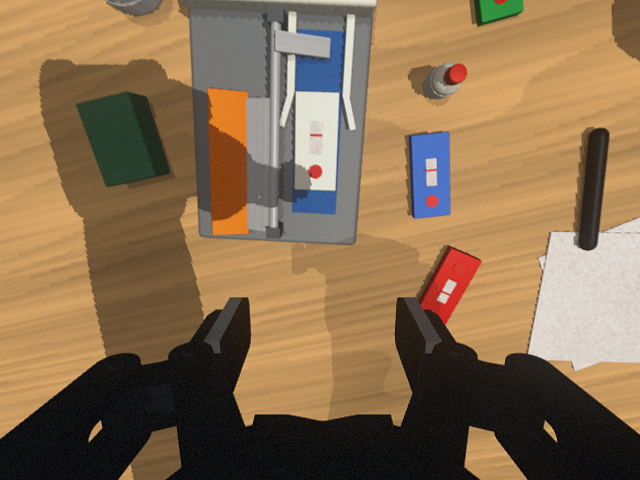

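play_rows(rows=[[[0,0,0],-7,6],[[0,0,0],-14,6],[[0,0,0],-21,6],[[0,0,0],-28,6],[[0,0,0],-35,6],[[0,0,0],-42,6],[[0,0,0],-49,6],[[0,0,0],-56,6],[[0,0,0],-63,6],[[0,0,0],-70,6],[[0,0,0],-77,6],[[0,0,0],-84,6]])

```text
time: 2.15
ee_pos: [0.429, -0.1032, 0.231]
tcp_rot: [98.4, 88.8, 78.5]
wrist_force: [-0.1, -0.3, 0.6]
opening: 0.0596
```

play_rows(rows=[[[0,0,0],-7,6],[[0,0,0],-14,6],[[0,0,0],-21,6],[[0,0,0],-28,6],[[0,0,0],-35,6],[[0,0,0],-42,6],[[0,0,0],-49,6],[[0,0,0],-56,6],[[0,0,0],-63,6],[[0,0,0],-70,6],[[0,0,0],-77,6],[[0,0,0],-84,6]])

```text
time: 3.15
ee_pos: [0.4289, -0.1032, 0.231]
tcp_rot: [14.6, 88.8, 78.7]
wrist_force: [-0.1, -0.2, -0.8]
opening: 0.0599
```

```bash
python3 - <<'E'
from h import *
o=bot.get_obs();print(o['time'],o['q'].round(1),o['opening'],o['ee_pos']);rel([-.136,.003,.10])
E
```

```text
3.15 [-14.3  -9.8  -4.2  95.6   1.2  11.6] 0.05994055858508228 [ 0.42894137 -0.10316164  0.23098803]
tool axes [[0.004, 0.021, -1.0], [-0.899, 0.437, 0.005], [0.437, 0.899, 0.021]]
tool yaxis heading 154.07
reader pos mm [-140.7  -52.5  231. ] shift cm [13.22  0.4   5.27]
```

play_rows(rows=[[[0,0,2],-4,6],[[0,0.2,4],-8,6],[[2,0.4,5.3],-9.7,6],[[5,0.4,5.3],-9.7,6],[[5,0.4,5.3],-9.7,6],[[5,0.4,5.3],-9.7,6]])

```text
time: 3.65
ee_pos: [0.4483, -0.0524, 0.1816]
tcp_rot: [11.5, 88.8, 85.0]
wrist_force: [0.4, 0.4, -0.1]
opening: 0.0603
```

```bash
python3 - <<'E'
from h import *
o=bot.get_obs();print(o['time'],o['q'].round(1),o['opening'],o['ee_pos'],o['tcp_rot']);rel([-.136,.003,.10])
p,d=bot.camera("wrist");cv2.imwrite("pics/w2.png",p);np.save("pics/w2.npy",d)
E
```

```text
3.65 [-7.4 -9.2 -9.2 90.1  1.2  9.1] 0.06025080742595975 [ 0.44829428 -0.05240721  0.18159731] [11.49924194 88.76174403 84.96903748]
tool axes [[0.002, 0.022, -1.0], [-0.959, 0.284, 0.004], [0.285, 0.958, 0.021]]
tool yaxis heading 163.47
reader pos mm [-136.3    1.6  181.6] shift cm [ 8.16 -0.06 -0.04]
```

View pics/w2.png

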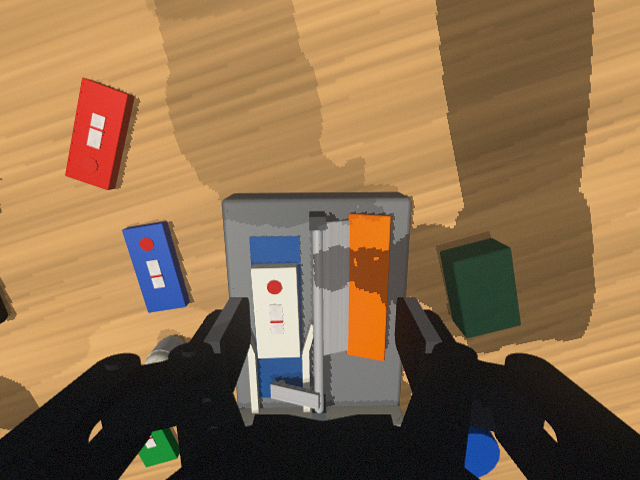

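```bash
python3 - <<'E'
from h import *
p=cv2.imread("pics/w2.png")[180:430,205:425]
cv2.imwrite("pics/w2c.png",cv2.resize(p,None,fx=3,fy=2.4,interpolation=cv2.INTER_CUBIC) if 0 else cv2.resize(p,None,fx=2.4,fy=2.4,interpolation=cv2.INTER_CUBIC))
d=np.load("pics/w2.npy");m=bot.camera_model("wrist")
for u,v in [(243,302),(243,330),(235,310),(400,302),(409,312),(405,305),(401,330)]:
    z=d[v,u];c=np.array([(u-m['cx'])/m['fx']*z,(v-m['cy'])/m['fy']*z,z,1]);print(u,v,z,((m['mount']@c)[:3]*1e3).round(1))
E
```

```text
243 302 0.13942765 [-12.9  12.1 -29.5]
243 330 0.13847214 [-16.6   2.3 -29.3]
235 310 0.1336881 [-19.   11.7 -31.2]
400 302 0.14274023 [-9.8 10.7 30.8]
409 312 0.13162129 [-21.   11.9  31.7]
405 305 0.13751523 [-14.9  11.8  31.6]
401 330 0.1398202 [-15.4   1.6  30.6]
```

View pics/w2c.png

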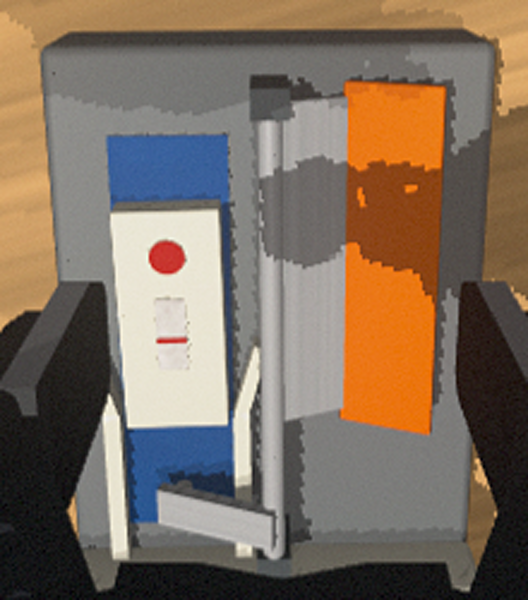

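```bash
python3 - <<'E'
from h import *
d=np.load("pics/w2.npy");m=bot.camera_model("wrist")
v,u=np.mgrid[0:480,0:640];C=np.stack([(u-m['cx'])/m['fx']*d,(v-m['cy'])/m['fy']*d,d,np.ones_like(d)],-1)
T=(C@m['mount'].T)[...,:3]*1e3
for (r,c0,c1) in [(299,225,256),(303,222,256),(299,390,420),(303,388,424)]:
    print(r);
    for c in range(c0,c1,2): print(c,T[r,c].round(1).tolist(),end=' ')
    print()
# reader fit from wrist: cassette/deck edges
o=bot.get_obs();c=cam("wrist",o)
px=lambda x,y:np.array([x/2.4+204.8,y/2.4+179.8])
print('deck rear L(reader right)',[ (w2r(S,atz(c,px(*q),.04))*1e3).round(1).tolist() for q in [(42,48),(495,45)]])
print('cass rear',[ (w2r(S,atz(c,px(*q),.052))*1e3).round(1).tolist() for q in [(111,210),(219,208),(127,427),(227,425)]])
print('blue rear',[ (w2r(S,atz(c,px(*q),.04))*1e3).round(1).tolist() for q in [(107,136),(227,136)]])
print('rail inside z48',[ (w2r(S,atz(c,px(*q),.048))*1e3).round(1).tolist() for q in [(128,556),(236,555)]])
print('rod',[ (w2r(S,atz(c,px(*q),.064))*1e3).round(1).tolist() for q in [(270,120),(276,540)]])
E
```

```text
299
225 [180.0, -72.5, -91.9] 227 [181.0, -73.0, -90.3] 229 [-9.3, 11.7, -35.8] 231 [-10.1, 12.1, -34.7] 233 [-10.4, 12.2, -33.9] 235 [-10.7, 12.3, -33.1] 237 [-9.0, 11.6, -32.7] 239 [-9.3, 11.7, -31.9] 241 [-9.9, 12.0, -30.9] 243 [-9.3, 11.7, -30.3] 245 [-11.0, 12.5, -29.1] 247 [-7.2, 10.8, -29.2] 249 [141.3, -55.3, -60.7] 251 [141.5, -55.4, -59.1] 253 [129.8, -50.2, -55.0] 255 [130.0, -50.3, -53.4] 
303
222 [181.4, -77.4, -95.5] 224 [180.6, -77.0, -93.3] 226 [-13.1, 11.8, -36.0] 228 [-13.7, 12.0, -35.0] 230 [-14.5, 12.4, -34.1] 232 [-14.2, 12.3, -33.4] 234 [-13.9, 12.2, -32.7] 236 [-15.2, 12.7, -31.6] 238 [-13.6, 12.0, -31.3] 240 [-13.6, 12.0, -30.5] 242 [-13.5, 12.0, -29.8] 244 [-11.9, 11.2, -29.4] 246 [-8.7, 9.8, -29.4] 248 [-4.8, 8.0, -29.4] 250 [141.5, -59.0, -60.1] 252 [142.1, -59.3, -58.6] 254 [130.0, -53.8, -54.4] 
299
390 [144.5, -56.8, 57.6] 392 [144.4, -56.7, 59.3] 394 [144.8, -56.9, 61.1] 396 [144.3, -56.7, 62.6] 398 [-5.8, 10.2, 30.9] 400 [-9.5, 11.8, 30.8] 402 [-9.4, 11.8, 31.6] 404 [-11.0, 12.5, 32.0] 406 [-9.7, 11.9, 33.1] 408 [-9.2, 11.7, 34.0] 410 [-10.8, 12.4, 34.
[... 174 characters left out ...]
9.5] 394 [145.5, -60.9, 61.4] 396 [144.2, -60.3, 62.8] 398 [-5.8, 8.4, 31.0] 400 [-11.3, 11.0, 30.5] 402 [-13.9, 12.1, 30.7] 404 [-12.6, 11.6, 31.7] 406 [-14.8, 12.5, 32.0] 408 [-13.6, 12.0, 33.0] 410 [-14.3, 12.3, 33.6] 412 [-14.7, 12.5, 34.2] 414 [-14.2, 12.3, 35.1] 416 [-13.8, 12.1, 36.0] 418 [-13.7, 12.0, 36.8] 420 [184.9, -78.9, 94.9] 422 [183.4, -78.2, 96.3] 
deck rear L(reader right) [[-163.9, -71.9, 40.0], [-163.6, 74.8, 40.0]]
cass rear [[-112.6, -50.7, 52.0], [-112.9, -15.6, 52.0], [-32.4, -49.8, 52.0], [-32.5, -14.8, 52.0]]
blue rear [[-134.4, -52.8, 40.0], [-134.0, -13.0, 40.0]]
rail inside z48 [[24.7, -53.1, 48.0], [25.2, -12.9, 48.0]]
rod [[-144.9, 1.2, 64.0], [5.9, 1.9, 64.0]]
```

```bash
python3 - <<'E'
from h import *
rel([-.136,.001,.075])
E
```

```text
tool axes [[0.004, 0.021, -1.0], [-0.959, 0.285, 0.002], [0.285, 0.958, 0.022]]
tool yaxis heading 163.46
reader pos mm [-135.5    1.7  183.1] shift cm [10.81  0.03 -0.3 ]
```

play_rows(rows=[[[2,0,0],0,6.2],[[4.5,0,-0.1],0,6.2],[[7,0,-0.2],0,6.2],[[9,0,-0.3],0,6.2],[[10.5,0,-0.3],0,6.2],[[10.8,0,-0.3],0,6.2],[[10.8,0,-0.3],0,6.2]])

```text
time: 4.28
ee_pos: [0.4493, -0.053, 0.0753]
tcp_rot: [2.6, 88.7, 76.1]
wrist_force: [0.2, -0.7, 0.5]
opening: 0.0618
```

```bash
python3 - <<'E'
from h import *
rel([-.136,.001,.06]); print(bot.get_obs()['wrist_force'])
for n in("wrist",):
    p,d=bot.camera(n);cv2.imwrite("pics/w3.png",p)
E
```

```text
tool axes [[0.005, 0.021, -1.0], [-0.959, 0.284, 0.001], [0.284, 0.958, 0.022]]
tool yaxis heading 163.48
reader pos mm [-135.2    1.3   75.3] shift cm [ 1.53  0.08 -0.07]
[ 0.17458134 -0.72646722  0.50498327]
```

View pics/w3.png

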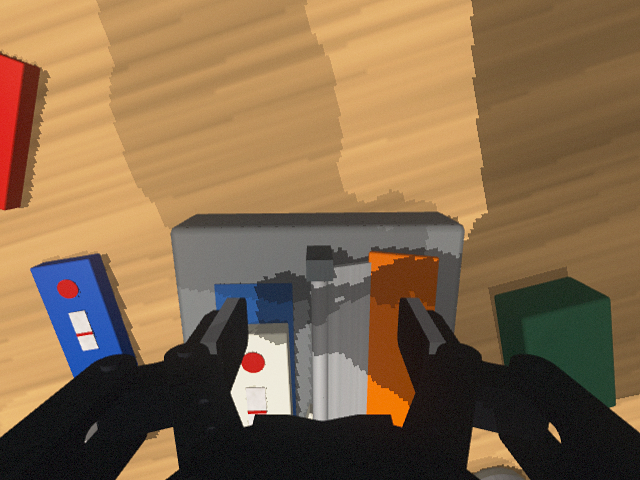

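play_rows(rows=[[[0.8,0,0],0,6.2],[[1.6,0,0],0,6.2],[[2.2,0,0],0,6.2],[[2.4,0,0],0,6.2],[[2.4,0,0],0,6.2]])

```text
time: 4.75
ee_pos: [0.4493, -0.052, 0.0501]
tcp_rot: [3.2, 88.8, 76.7]
wrist_force: [0.0, -0.8, 2.8]
opening: 0.0618
```

```bash
python3 - <<'E'
from h import *
rel([-.136,.001,.04]); o=bot.get_obs();print(o['wrist_force'],o['torque'])
E
```

```text
tool axes [[0.005, 0.021, -1.0], [-0.959, 0.283, 0.001], [0.283, 0.959, 0.022]]
tool yaxis heading 163.55
reader pos mm [-135.5    2.3   50.1] shift cm [ 1.01  0.05 -0.15]
[ 0.00732213 -0.77233113  2.75977885] [-0.16646557 -0.08724782  0.01744291]
```

play_rows(rows=[[[0.4,0,-0.1],0,6.2],[[0.8,0,-0.1],0,6.2],[[0.8,0,-0.1],0,6.2]])

```text
time: 5.0
ee_pos: [0.4491, -0.0532, 0.0421]
tcp_rot: [1.9, 88.8, 75.4]
wrist_force: [-0.1, -2.9, 4.7]
opening: 0.062
```

```bash
python3 - <<'E'
from h import *
o=bot.get_obs();rel([-.136,.001,.037]); print(o['wrist_force'],o['torque'])
p,d=bot.camera("wrist");cv2.imwrite("pics/w4.png",p);np.save("pics/w4.npy",d)
E
```

```text
tool axes [[0.005, 0.02, -1.0], [-0.959, 0.284, 0.001], [0.283, 0.959, 0.021]]
tool yaxis heading 163.53
reader pos mm [-135.4    1.1   42.1] shift cm [ 0.51  0.06 -0.02]
[-0.073264  -2.8809062  4.668987 ] [-0.49170947  0.00080968  0.00486976]
```

View pics/w4.png

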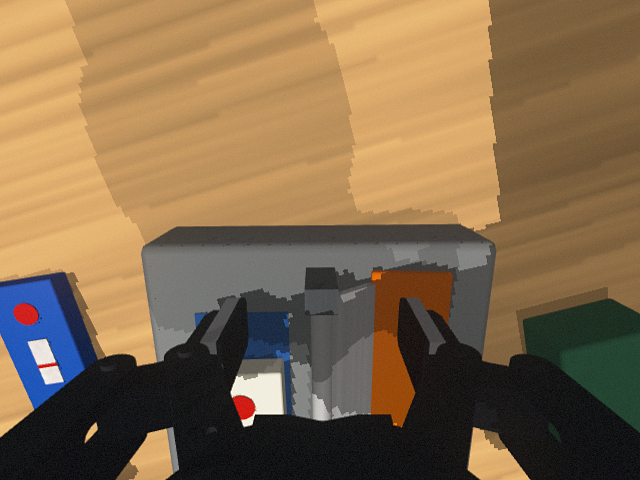

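```bash
cat >> h.py <<'E'
def cloud(d,o):
    m,A,t=cam("wrist",o);v,u=np.mgrid[0:480,0:640]
    W=np.stack([(u-m['cx'])/m['fx']*d,(v-m['cy'])/m['fy']*d,d],-1)@A.T+t
    c,q=np.cos(S[2]),np.sin(S[2]);X=W-[S[0],S[1],0]
    return np.stack([c*X[...,0]+q*X[...,1],-q*X[...,0]+c*X[...,1],X[...,2]],-1)*1e3
E
python3 - <<'E'
from h import *
o=bot.get_obs();d=np.load("pics/w4.npy");X=cloud(d,o)
for v in (282,290):
  for u in (250,345,380,395,410,425,440,446,475): print(v,u,X[v,u].round(1).tolist())
print(X[380,255],X[358,260:280:5].round(1).tolist())
E
```

```text
282 250 [-149.5, -28.4, 38.8]
282 345 [-149.1, 11.5, 39.1]
282 380 [-151.6, 25.1, 45.8]
282 395 [-151.9, 30.9, 46.7]
282 410 [-152.1, 36.8, 47.5]
282 425 [-152.2, 42.7, 47.9]
282 440 [-152.3, 48.5, 48.3]
282 446 [-152.6, 50.6, 49.3]
282 475 [-148.4, 67.0, 38.9]
290 250 [-145.7, -28.7, 38.4]
290 345 [-151.1, 10.4, 52.6]
290 380 [-148.4, 25.1, 46.6]
290 395 [-148.2, 31.3, 46.2]
290 410 [-148.8, 36.9, 47.8]
290 425 [-148.8, 42.9, 48.1]
290 440 [-148.6, 49.0, 47.7]
290 446 [-149.2, 50.8, 49.4]
290 475 [-144.7, 67.4, 38.9]
[-110.86706666  -26.45841701   51.51620224] [[-112.7, -26.2, 38.1], [-114.2, -23.6, 40.5], [-113.1, -21.6, 39.0], [-113.9, -19.2, 40.2]]
```

play_rows(rows=[[[0.15,0,0],0,6.2],[[0.3,0,0],0,6.2],[[0.3,0,0],0,6.2],[[0.3,0,0],0,6.2]])

```text
time: 5.38
ee_pos: [0.4491, -0.0533, 0.0399]
tcp_rot: [1.2, 88.8, 74.7]
wrist_force: [-2.4, -6.1, 7.6]
opening: 0.0618
```

play_rows(rows=[[[0,-0.4,0],0,6.2],[[0,-0.8,0],0,6.2],[[0,-1.1,0],0,6.2],[[0,-1.4,0],0,6.2],[[0,-1.7,0],0,6.2],[[0,-2.0,0],0,6.2],[[0,-2.3,0],0,6.2],[[0,-2.6,0],0,6.2],[[0,-2.6,0],0,6.2]])

```text
time: 6.13
ee_pos: [0.4738, -0.0597, 0.0394]
tcp_rot: [5.9, 88.7, 79.5]
wrist_force: [-1.0, 0.0, 6.6]
opening: 0.0619
```

```bash
python3 - <<'E'
from h import *
o=bot.get_obs();rel([-.067,.001,.039]); print(o['wrist_force'],o['torque'])
p,d=bot.camera("wrist");cv2.imwrite("pics/w5.png",p);np.save("pics/w5.npy",d);X=cloud(d,o)
p,d=bot.camera("scene");cv2.imwrite("pics/s5.png",cv2.resize(p[185:315,205:345],None,fx=4.5,fy=4.5,interpolation=cv2.INTER_CUBIC))
E
```

```text
tool axes [[0.004, 0.022, -1.0], [-0.959, 0.283, 0.002], [0.283, 0.959, 0.023]]
tool yaxis heading 163.57
reader pos mm [-109.8    1.8   39.4] shift cm [ 0.02 -4.28 -0.07]
[-1.01867609  0.02977982  6.55474896] [0.26057084 0.30584002 0.07494539]
```

View pics/w5.png

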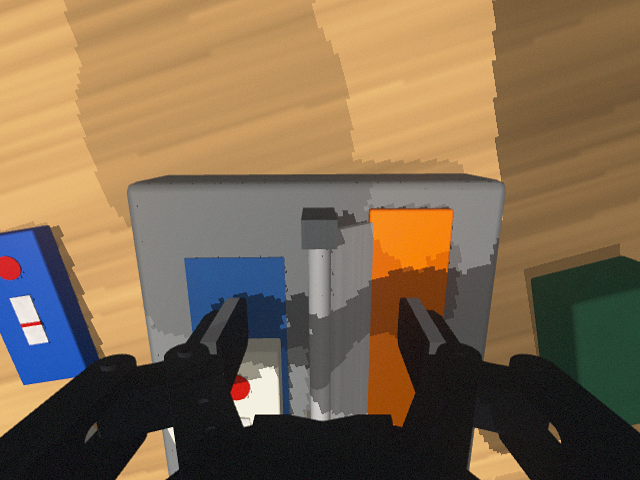

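View pics/s5.png

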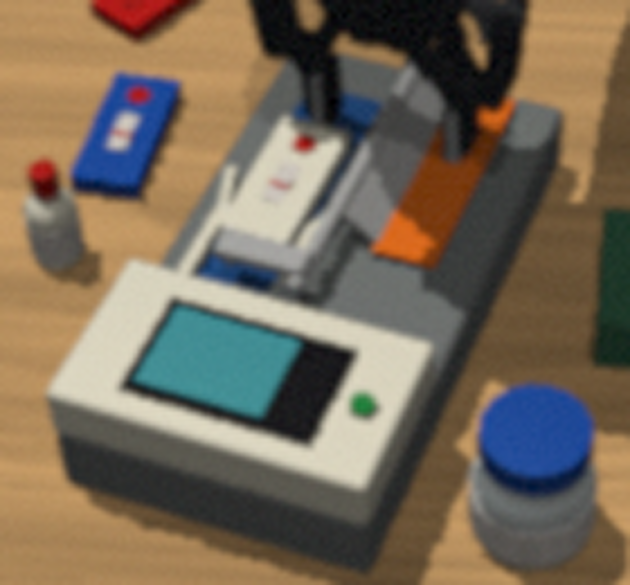

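play_rows(rows=[[[0,-0.3,0],0,6.2],[[0,-0.6,0],0,6.2],[[0,-0.9,0],0,6.2],[[0,-1.2,0],0,6.2],[[0,-1.5,0],0,6.2],[[0,-1.8,0],0,6.2],[[0,-2.1,-0.05],0,6.2],[[0,-2.4,-0.05],0,6.2],[[0,-2.4,-0.05],0,6.2]])

```text
time: 6.98
ee_pos: [0.4967, -0.067, 0.0393]
tcp_rot: [5.6, 88.7, 79.2]
wrist_force: [-2.0, -0.2, 5.5]
opening: 0.0619
```

```bash
python3 - <<'E'
from h import *
o=bot.get_obs();rel([-.067,.001,.039]); print(o['wrist_force'],o['torque'])
p,d=bot.camera("wrist");cv2.imwrite("pics/w6.png",p);np.save("pics/w6.npy",d);X=cloud(d,o)
p,d=bot.camera("scene");cv2.imwrite("pics/s6.png",cv2.resize(p[185:315,205:345],None,fx=4.5,fy=4.5,interpolation=cv2.INTER_CUBIC))
E
```

```text
tool axes [[0.004, 0.022, -1.0], [-0.959, 0.283, 0.002], [0.283, 0.959, 0.023]]
tool yaxis heading 163.57
reader pos mm [-85.8   1.2  39.3] shift cm [ 0.03 -1.88 -0.02]
[-1.99512415 -0.18895143  5.5199133 ] [0.2956671  0.23576413 0.08535048]
```

View pics/w6.png

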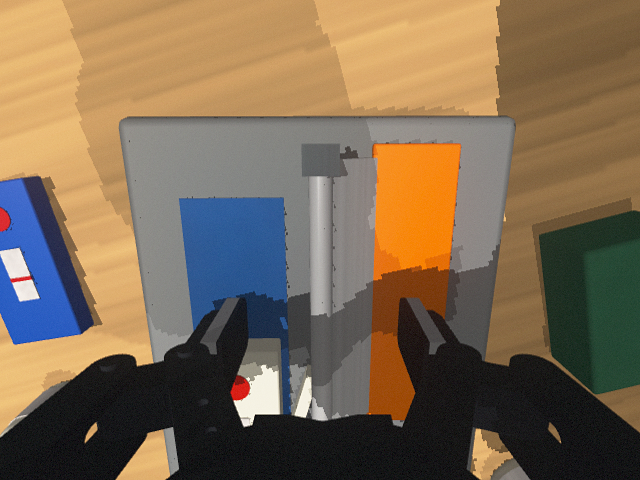

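View pics/s6.png

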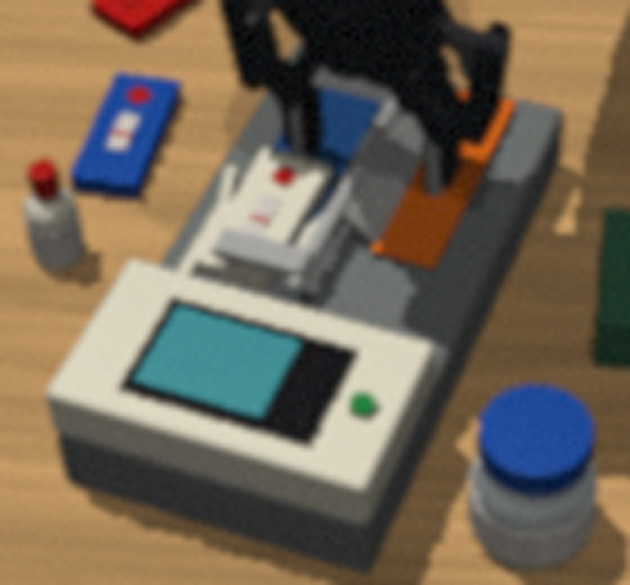

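play_rows(rows=[[[0,-0.3,0],0,6.2],[[0,-0.6,0],0,6.2],[[0,-0.9,0],0,6.2],[[0,-1.2,0],0,6.2],[[0,-1.5,0],0,6.2],[[0,-1.6,0],0,6.2],[[0,-1.6,0],0,6.2]])

```text
time: 7.67
ee_pos: [0.5118, -0.0715, 0.0393]
tcp_rot: [6.3, 88.7, 79.8]
wrist_force: [-2.3, 1.1, 5.3]
opening: 0.0623
```

play_rows(rows=[[[0,-0.1,0],0,6.2],[[0,-0.2,0],0,6.2],[[0,-0.3,0],0,6.2],[[0,-0.3,0],0,6.2]])

```text
time: 8.0
ee_pos: [0.5145, -0.0722, 0.0393]
tcp_rot: [6.7, 88.7, 80.3]
wrist_force: [-4.0, 1.2, 5.6]
opening: 0.062
```

```bash
python3 - <<'E'
from h import *
o=bot.get_obs();rel([-.067,.001,.039]); print(o['wrist_force'],o['torque'])
p,d=bot.camera("wrist");cv2.imwrite("pics/w7.png",p);np.save("pics/w7.npy",d);X=cloud(d,o)
for u in (205,385,400,430,450,470): print(u,X[270,u].round(1).tolist())
for v in range(330,380,6): print(v,X[v,260].round(1).tolist(),p[v,260])
E
```

```text
tool axes [[0.004, 0.022, -1.0], [-0.959, 0.283, 0.003], [0.283, 0.959, 0.023]]
tool yaxis heading 163.58
reader pos mm [-67.2   1.1  39.3] shift cm [ 0.03 -0.02 -0.02]
[-3.95824953  1.24711898  5.63449566] [0.4531851 0.641873  0.1315885]
205 [-88.0, -45.7, 39.2]
385 [-88.9, 26.5, 44.1]
400 [-89.4, 32.2, 45.5]
430 [-88.9, 44.3, 44.5]
450 [-86.4, 54.9, 37.8]
470 [-86.5, 63.1, 38.4]
330 [-61.0, -24.8, 39.7] [71 41 26]
336 [-57.6, -25.1, 38.8] [74 46 26]
342 [-56.9, -24.6, 42.5] [ 88  97 101]
348 [-57.2, -23.8, 47.7] [ 88  97 101]
354 [-56.2, -23.5, 50.5] [101 111 117]
360 [-53.1, -23.7, 49.9] [101 112 118]
366 [-50.6, -23.8, 50.3] [135 151 155]
372 [-48.0, -23.9, 50.6] [148 166 170]
378 [-45.0, -24.0, 50.4] [230 243 246]
```

View pics/w7.png

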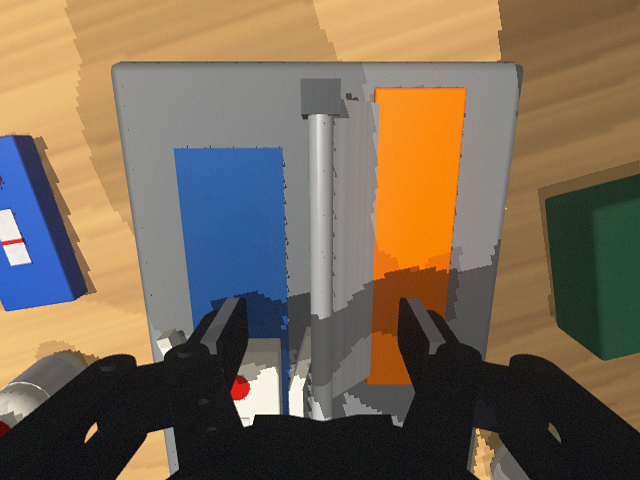

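play_rows(rows=[[[0,-0.1,0],0,6.2],[[0,-0.2,0],0,6.2],[[0,-0.2,0],0,6.2]])

```text
time: 8.3
ee_pos: [0.5158, -0.0727, 0.0392]
tcp_rot: [10.0, 88.7, 83.5]
wrist_force: [-6.2, 1.8, 6.9]
opening: 0.0622
```

play_rows(rows=[[[0,-0.1,0],0,6.2],[[0,-0.1,0],0,6.2],[[0,-0.1,0],0,6.2]])

```text
time: 8.55
ee_pos: [0.5159, -0.0727, 0.0391]
tcp_rot: [14.1, 88.7, 87.7]
wrist_force: [-10.9, 3.0, 10.5]
opening: 0.0618
```

```bash
python3 - <<'E'
from h import *
o=bot.get_obs();rel([-.067,.001,.039]); print(o['wrist_force'],o['torque'])
p,d=bot.camera("wrist");X=cloud(d,o)
for v in range(330,380,6): print(v,X[v,260].round(1).tolist(),p[v,260])
p,d=bot.camera("scene");cv2.imwrite("pics/s8.png",cv2.resize(p[185:315,205:345],None,fx=4.5,fy=4.5,interpolation=cv2.INTER_CUBIC))
E
```

```text
tool axes [[0.001, 0.023, -1.0], [-0.959, 0.283, 0.006], [0.283, 0.959, 0.022]]
tool yaxis heading 163.56
reader pos mm [-65.7   1.   39.1] shift cm [ 0.01  0.13 -0.  ]
[-10.92296691   2.99745242  10.5389036 ] [ 0.68440981  2.0682256  -0.14981823]
330 [-59.6, -24.9, 39.6] [72 48 27]
336 [-56.9, -25.0, 39.8] [72 46 28]
342 [-55.5, -24.7, 42.3] [86 95 99]
348 [-56.3, -23.8, 48.4] [ 91 100 106]
354 [-54.6, -23.6, 50.2] [101 114 118]
360 [-52.3, -23.6, 50.8] [102 113 115]
366 [-49.3, -23.8, 50.4] [ 96 108 114]
372 [-47.0, -23.8, 51.1] [135 148 154]
378 [-44.3, -24.0, 51.2] [230 244 246]
```

View pics/s8.png

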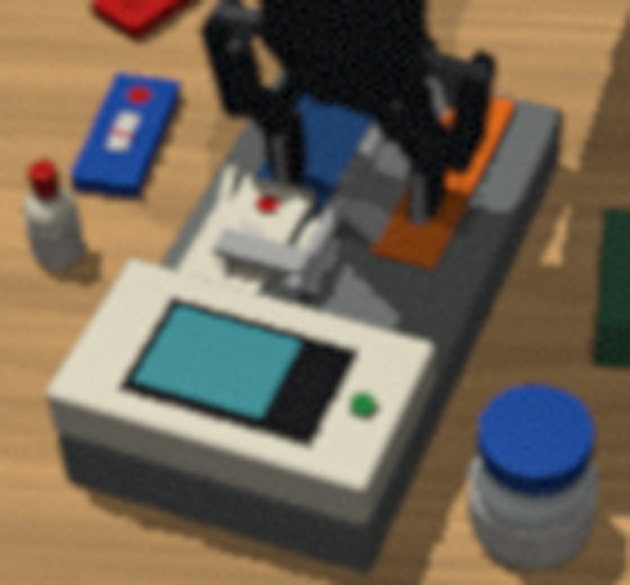

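play_rows(rows=[[[0,0.3,0],0,6.2],[[0,0.6,0],0,6.2],[[0,0.9,0],0,6.2],[[0,0.9,0],0,6.2]])

```text
time: 8.98
ee_pos: [0.5097, -0.0708, 0.04]
tcp_rot: [-1.1, 88.7, 72.4]
wrist_force: [1.8, 0.6, 4.5]
opening: 0.062
```

```bash
python3 - <<'E'
from h import *
o=bot.get_obs();rel([-.067,.001,.039]); print(o['wrist_force'])
p,d=bot.camera("wrist");X=cloud(d,o);cv2.imwrite("pics/w9.png",p)
for v in range(318,370,5): print(v,X[v,260].round(1).tolist(),p[v,260])
E
```

```text
tool axes [[0.007, 0.021, -1.0], [-0.959, 0.283, -0.0], [0.283, 0.959, 0.022]]
tool yaxis heading 163.56
reader pos mm [-72.2   1.1  40. ] shift cm [ 0.1  -0.52 -0.01]
[1.76134959 0.55786009 4.45767834]
318 [-70.8, -24.8, 38.8] [74 43 24]
323 [-68.8, -24.8, 39.4] [73 45 30]
328 [-66.2, -25.0, 38.9] [70 47 29]
333 [-64.1, -25.0, 39.4] [74 50 36]
338 [-62.1, -25.0, 40.2] [70 40 25]
343 [-59.3, -25.2, 39.6] [94 59 33]
348 [-56.3, -25.5, 38.6] [84 54 37]
353 [-55.8, -25.1, 41.8] [ 90  97 101]
358 [-55.9, -24.5, 45.8] [ 89 101 102]
363 [-56.3, -23.9, 50.0] [ 88  98 103]
368 [-54.0, -24.0, 50.0] [137 154 160]
```

View pics/w9.png

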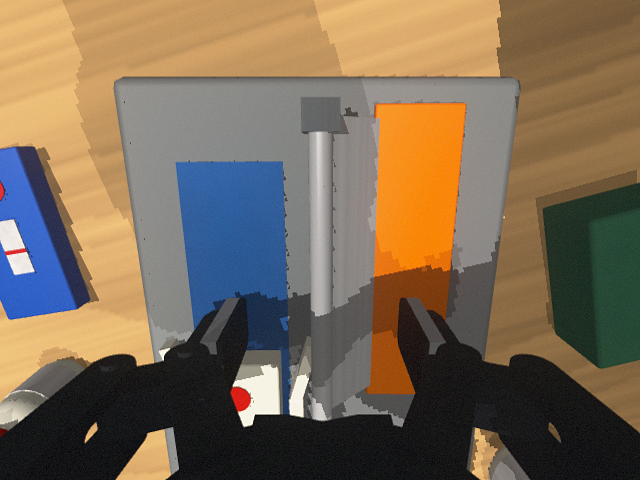

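play_rows(rows=[[[-0.2,0.1,0],0,6.2],[[-0.5,0.1,0],0,6.2],[[-0.8,0.1,0],0,6.2],[[-1.1,0.1,0],0,6.2],[[-1.5,0.1,0],0,6.2],[[-2,0.1,0],0,6.2],[[-3,0.1,0],0,6.2],[[-4.5,0.1,0],0,6.2],[[-6.5,0.1,0],0,6.2],[[-9,0.1,0],0,6.2],[[-12,0.1,0],0,6.2],[[-12,0.1,0],0,6.2]])

```text
time: 10.03
ee_pos: [0.5095, -0.0736, 0.1657]
tcp_rot: [-15.3, 88.6, 58.2]
wrist_force: [0.5, -0.7, 0.7]
opening: 0.0622
```

play_rows(rows=[[[0,2,0],0,6.2],[[0,5,0],0,6.2],[[0,8,0],0,6.2],[[0,8,0],0,6.2],[[0,8,0],0,6.2]])

```text
time: 10.45
ee_pos: [0.4304, -0.0504, 0.1605]
tcp_rot: [-1.8, 88.7, 71.8]
wrist_force: [0.0, 0.6, -0.2]
opening: 0.0615
```

```bash
python3 - <<'E'
from h import *
o=bot.get_obs();rel([-.067,.001,.039]); print(o['wrist_force'],o['time'])
p,d=bot.camera("wrist");cv2.imwrite("pics/w10.png",p);np.save("pics/w10.npy",d)
p,d=bot.camera("scene");cv2.imwrite("pics/s10.png",cv2.resize(p[185:315,205:345],None,fx=4.5,fy=4.5,interpolation=cv2.INTER_CUBIC))
E
```

```text
tool axes [[0.007, 0.021, -1.0], [-0.959, 0.283, -0.001], [0.283, 0.959, 0.022]]
tool yaxis heading 163.57
reader pos mm [-154.1   -1.4  160.5] shift cm [12.16 -8.7   0.  ]
[ 0.01158854  0.55296631 -0.18637642] 10.45
```

View pics/w10.png

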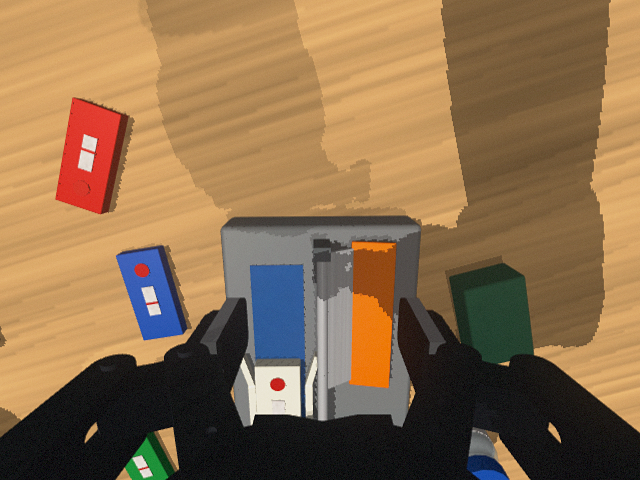

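View pics/s10.png

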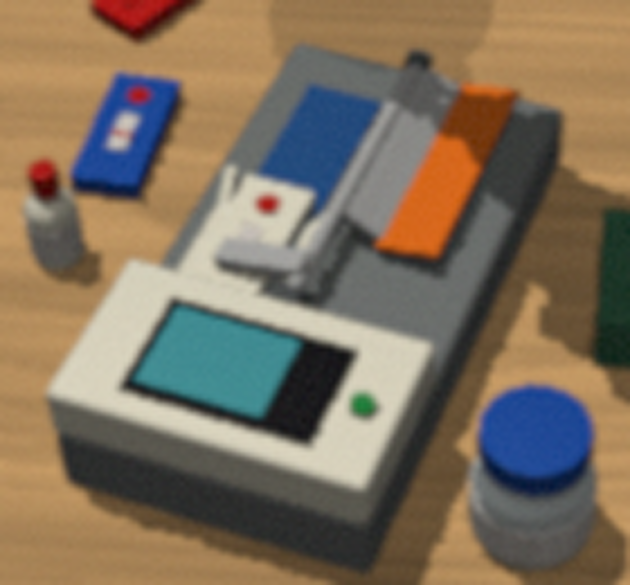

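```bash
python3 - <<'E'
from h import *
o=bot.get_obs();c=cam("wrist",o);p=cv2.imread("pics/w10.png");X=cloud(np.load("pics/w10.npy"),o)
cv2.imwrite("pics/w10c.png",cv2.resize(p[210:420,215:425],None,fx=2.8,fy=2.8,interpolation=cv2.INTER_CUBIC))
for u in (262,280,297):
  print(u,[(v,X[v,u].round(1).tolist()) for v in range(354,372,2)])
print([X[300,u].round(1).tolist() for u in (335,355,370,385,392)])
print('rear',[(w2r(S,atz(c,q,.052))*1e3).round(1).tolist() for q in [(256,364),(303,362)]])
print('blue',[(w2r(S,atz(c,q,.04))*1e3).round(1).tolist() for q in [(251,265),(304,265)]])
E
```

```text
262 [(354, [-59.3, -47.2, 39.3]), (356, [-56.6, -47.6, 38.0]), (358, [-55.8, -47.4, 39.5]), (360, [-55.0, -47.2, 41.1]), (362, [-55.1, -46.8, 44.2]), (364, [-55.2, -46.4, 47.1]), (366, [-55.3, -46.0, 49.9]), (368, [-53.9, -46.0, 50.5]), (370, [-52.6, -46.0, 51.2])]
280 [(354, [-58.7, -32.8, 38.8]), (356, [-57.3, -32.8, 39.5]), (358, [-54.9, -33.0, 38.6]), (360, [-55.2, -32.7, 41.9]), (362, [-55.6, -32.4, 45.3]), (364, [-55.1, -32.2, 47.3]), (366, [-55.4, -31.9, 50.5]), (368, [-52.3, -32.2, 48.6]), (370, [-51.0, -32.2, 49.2])]
297 [(354, [-58.2, -19.1, 38.3]), (356, [-56.7, -19.1, 38.9]), (358, [-55.3, -19.1, 39.6]), (360, [-55.2, -19.0, 42.3]), (362, [-54.6, -18.9, 44.2]), (364, [-55.3, -18.8, 47.9]), (366, [-53.8, -18.8, 48.4]), (368, [-52.9, -18.7, 49.8]), (370, [-51.3, -18.7, 50.1])]
[[-113.3, 10.5, 56.2], [-109.4, 26.0, 48.0], [-109.4, 37.2, 48.2], [-110.6, 47.9, 51.3], [-111.1, 52.8, 52.5]]
rear [[-58.5, -50.2, 52.0], [-59.7, -13.8, 52.0]]
blue [[-135.3, -51.6, 40.0], [-134.8, -12.1, 40.0]]
```

View pics/w10c.png

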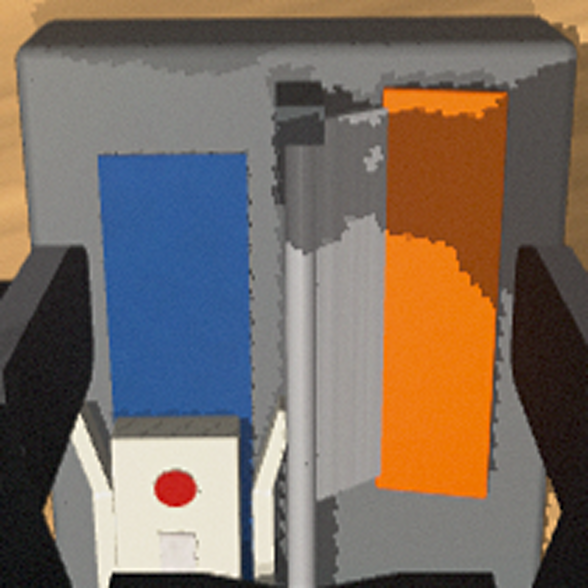

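```bash
python3 -c "
from workcell import bot
print(bot.job_done())"
```

```text
the job is handed in; nothing more can be done
None
```

The white cassette is loaded and I handed the job in. The system gave no verdict, so the result below rests on my own checks.

**What I did:** I held the paddle down with the left fingertip and pushed the cassette along the channel with the right one until it hit the stop. There it stopped moving and the push force rose to about 11 N. I then backed off with the paddle still down, raised the arm to release the clip, and moved clear. The whole run took about 10.5 s of the 48 s allowed.

**Last checks:**
- **Cassette position:** the rear edge reads x ≈ -55.2 mm in the depth image (home is -55). It lies flat and straight between the rails.
- **Clip:** the paddle slope puts it at roughly 0.18–0.19 rad, and the jaw is visibly resting on the cassette. I could not measure the jaw's force directly.
- **Robot and surroundings:** wrist force was about 0 after moving clear. The nearby objects looked undisturbed in the final pictures, though I did not measure them again.

**What went wrong or disagreed:**
- My first wrist turn ran into the last joint's limit, so I turned the wrist the other way.
- The tool kept a tilt of about 1.3° after that, which did no harm.
- A rougher pixel estimate put the rear edge at about -59 mm. I think I picked the lower edge of the rear face there, so I relied on the depth reading.

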